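Zero the strain viewer and show it a glass tube

TASK

Check a sealed glass tube for strain: first turn the viewer's knob until its white pointer stands on the red zero mark of the dial and let go of it, then draw the blue-capped tube up out of the rack. Hold it still, close in front of the middle of the lit window without touching the viewer, cap end up and leaning sideways at 45 degrees (to either side) in a plane parallel to the window; finish while still holding it there. Leave the other tubes in the rack and the other things on the bench where they are.

Things in the scene. Friction and masses are not known exactly. Their poses are not given: they have to be found in the camera images.
- window (a point): Centre of the strain viewer's lit, pale, black-framed square window (160 mm), 150 mm above the bench. x points into the window, away from the robot (the space before it has negative x), y left along it, z up. The upright white housing round it is fixed, 200 mm wide, 255 high, 70 deep; a plinth 32 mm high stands out 30 mm in front.
- knob_grip (a point): Point on the vertical axis of the black knob on the control box, half-way up its grip bar, 69 mm above the bench. The bar is 50 mm long, 12 wide, 28 high (55 to 83 mm above the bench), on a round skirt 52 mm across. The bar lies along this point's x; the white pointer line is on its +x half.
- analyser_knob (a joint): Knob angle, rad: 0 when the white pointer stands on the red zero mark (far side of the dial, along the window's +x); positive is anticlockwise from above. Starts at 0.5 to 1.4, turns on past zero between stops at -1.8 and 1.8; light friction (0.04 N m), stays where left.
- tube_blue_mid (a point): Centre, half-way up, of the loose glass tube with the blue cap and thin blue band: smooth, round, rigid, 18 mm in diameter, 120 mm long, about 40 g; the cap is the top 22 mm, of the same diameter. z is its long axis, towards the cap. Starts upright in one of the rack's holes, foot 10 mm and top 130 mm above the bench.
- tube_orange_mid (a point): Centre of a like tube with an orange cap and band; stays in the rack.
- tube_white_mid (a point): Centre of a like tube with a white cap and band; stays in the rack.
- tube_rack: Fixed grey tube rack, origin at the centre of its underside: a block 60 (x) x 190 (y) x 55 mm high with three holes at y = -60, 0, +60 mm, 20 mm wide and 45 mm deep, open at the top; each holds one tube, which stands 75 mm proud.
- viewer: The fixed strain viewer, origin on the bench below the window's front face, axes as the window's. Its grey control box (130 x 130 mm, 45 mm high) with the knob and white dial stands right of the window, centre at x = -50, y = -195 mm.
- tube_blue: The blue-capped tube, origin at the centre of its foot, z along it towards the cap.
- beaker_250: Loose glass beaker, 70 mm wide, 93 mm high, origin at its foot; bystander.
- petri_1: Loose petri dish, 105 mm wide, 13 mm high, origin at its foot; bystander.
- tape_roll: Loose roll of beige tape, 62 mm wide, 18 mm high, origin at its foot; bystander.

How it is judged:
By the outcome, as a careful person would: the job done as asked, in the order asked, and still so for the second after the job is handed in, while the arm keeps its last pose, push and grip.
It also fails if it takes over 51 s, if anything falls off the work surface, if the arm or the gripper's body presses on something with over 40 N, if the wrist force passes 120 N, or if a joint passes its speed limit or range.

ROBOT

A 6-joint arm with a two-finger parallel gripper is mounted at the origin on a cart in front of the work surface, level with it; the furniture and walls round the work are solid. World frame = base frame: x ahead of the robot, y to its left, z up, the work surface at z = 0. Lengths are in m, angles in rad, forces in N, time in s.
With the tool pointing down it reaches from about 0.375 to 0.9 m from the base axis. Payload 3.1 kg.
Tool frame: the origin (TCP) lies at the very end of the fingers, on their centre line; the grasp point (between the pads) lies 19 mm behind it; z points along the fingers, y is the direction in which the jaws open and shut (so a half turn about z gives the same grasp; the last joint's range is limited). The gripper opens to 85 mm and grips with 20 to 120 N. Pads are 22 mm wide; open, the fingers measure 114 mm over their backs; the gripper's body (76 mm by 85 mm) begins 54 mm behind the grasp point. The pads swing forward as they close: fully open they stand 13 mm farther back than shut.
Start: joints at [0.952, 0.527, 1.433, -0, 1.181, -0.178], TCP at [0.267, 0.565, 0.231] pointing down, gripper open.
Joint ranges: [-3.08, 3.08], [-0.75, 2.2], [0.22, 2.44], [-1.43, 4.57], [0, 2.65], [-2.85, 2.85]. Speed limits (rad/s): [2.79, 2.79, 3.14, 3.14, 3.14, 3.14].

INTERFACE

Orientations are given as a unit quaternion [x, y, z, w].
In Python, from station import * gives the robot as it stands.
- The arm moves only by the tool jog_arm, never from a script. Its argument "motion" is a list of rows, each a list of 5 numbers: the shift along the world's x, y, z in cm, then the turn about the world's z in degrees, then the closure in counts, from 0 (fully open) to 255 (shut). In form: [[tx, ty, tz, yaw, jaw], ...]. A call has 1 to 10 rows; each row shifts and turns the pose as measured when the row begins; what a row does not reach is not made up. A row lasts 1/12 s, in which the tool goes at most 41.7 mm and 7.16 degrees, less where a joint would pass 70% of its speed; a pose out of reach is approached as far as the arm can. A call with a gripper value outside its range is refused whole. The fingers move at their own pace and stop on an object; "squeeze" is the grip in N (left out, the last holds). Time passes only in rows, so rows that do not move let the fingers close. It gives the time, the measured TCP pose, the force and the opening at its end, in the units of the state.
- sense(): the state, without advancing time (a new reading comes with each control period).
- snapshot(name): name is "scene" or "top" or "wrist"; returns a dict with "img" (384x512x3 uint8, red, green, blue), "depth" (384x512 float32, m along the optical axis (not along the pixel's ray), 0 where there is no reading), "intrinsics" (3x3 intrinsics, pixels), "eye" and "attitude" of the camera in the world. Camera axes: x right, y down, z forward; pixel columns grow to the right and rows downward; lengths in m; the calibration is good to about 2 mm. A picture is of the moment at which its call begins.
- sign_off(): hands the job in, once; it reports no verdict.
The state is a dict: "t": time; "q": joint angles; "qd": joint speeds; "tau": joint torques, N m; "tcp_pos": TCP position; "tool_rot": TCP orientation; "force": force on the tool from outside, world axes, zero at the start; "ft_torque": the same for the moment, N m; "finger_gap": opening from 0.0 (shut) to 1.0 (fully open).
Only numpy, scipy, OpenCV 4.12 (cv2) and the standard library are available. Lean on these libraries where they do the work, as an engineer would, in place of code of your own. Each camera call takes 0.05 s, during which the arm holds its last target.

## Working session

There is one attempt and no reset: what is moved stays moved. The work goes in short steps, Python scripts to look and compute and a tool call to move; the robot and the scene stay as the last step left them, time stands still between calls to the robot, and variables do not carry over. Pictures are saved under pics/ and viewed, and the job is handed in when it is done.

Besides the shell and the picture viewer there is one more tool, called after "Request:" as name([rows], argument=value, ...), one row to a line, values as JSON. jog_arm: Moves the arm, as the interface text tells. Its arguments: {"type":"object","properties":{"motion":{"type":"array","items":{"type":"array","items":{"type":"number"}}},"squeeze":{"type":"number"}},"required":["motion"]}

```bash
ls; mkdir -p pics; cat > h.py <<'E'
from station import *
import numpy as np, cv2
from scipy.spatial.transform import Rotation as R
def rot(s):
    a=np.array(s["attitude"],float)
    return a if a.shape==(3,3) else R.from_quat(a).as_matrix()
def shot(n,name):
    s=snapshot(n); cv2.imwrite(f"pics/{name}.png",s["img"][:,:,::-1]); np.savez(f"pics/{name}.npz",img=s["img"],depth=s["depth"],K=np.array(s["intrinsics"]),eye=np.array(s["eye"]),Rm=rot(s)); return s
def load(name): return np.load(f"pics/{name}.npz")
def plane(d,u,v,z):
    r=d["Rm"]@np.linalg.inv(d["K"])@np.array([u,v,1.]); e=d["eye"]; return e+r*(z-e[2])/r[2]
def cloud(d):
    v,u=np.mgrid[:384,:512]; p=np.stack([u,v,np.ones_like(u)],-1)@np.linalg.inv(d["K"]).T
    return (p*d["depth"][...,None])@d["Rm"].T+d["eye"]
def proj(d,p):
    c=d["Rm"].T@(np.array(p)-d["eye"]); x=d["K"]@c; return x[:2]/x[2]
E
python3 - <<'E'
from h import *
for n in("scene","top","wrist"):
    s=shot(n,n+"0"); print(n,s["eye"],s["attitude"])
print(sense())
E
```

```text
pics
scene [-0.23493915 -0.40292007  0.81307458] [ 0.77098965 -0.46997132  0.22845311 -0.36402073]
top [0.30972126 0.00596984 1.57437374] [ 0.7144193  -0.6955965   0.06040278 -0.04584832]
wrist [0.19807245 0.59717641 0.37164136] [0.83491582 0.53006775 0.07836635 0.12570785]
{'t': 0.15, 'q': array([ 9.51458694e-01,  5.28295094e-01,  1.43362979e+00, -1.63413532e-05,
        1.18141558e+00, -1.78473831e-01]), 'qd': array([ 0.00255404, -0.00057091, -0.00229319, -0.00014254, -0.00191885,
       -0.00084826]), 'tau': array([ 3.02776812e-05, -4.42741191e+01, -1.78275901e+01, -3.21945408e-04,
        5.56386018e-03, -3.33207731e-05]), 'tcp_pos': array([0.2663292 , 0.56478873, 0.23052539]), 'tool_rot': array([ 2.18647977e-01,  9.75803412e-01, -8.08224395e-04, -3.32469603e-04]), 'force': array([-0.3043666 ,  0.09436792, -0.49760729]), 'ft_torque': array([-0.01349965, -0.03965014, -0.03865192]), 'finger_gap': 0.9988065556589766}
```

View pics/scene0.png

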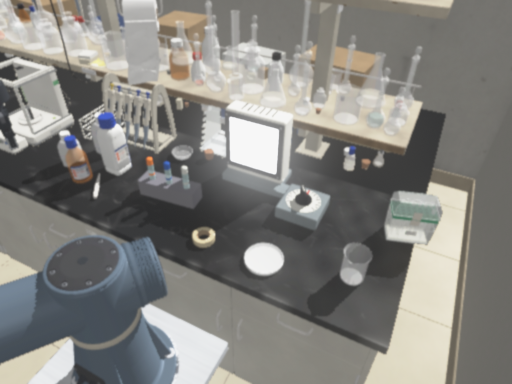

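View pics/top0.png

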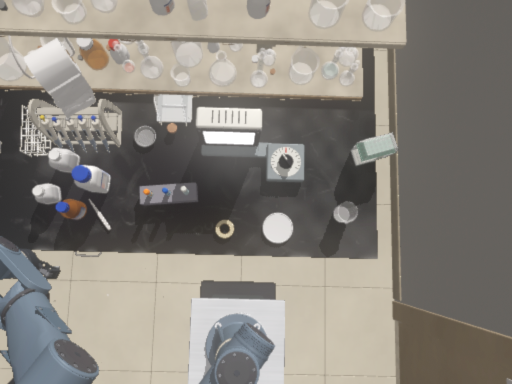

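View pics/wrist0.png

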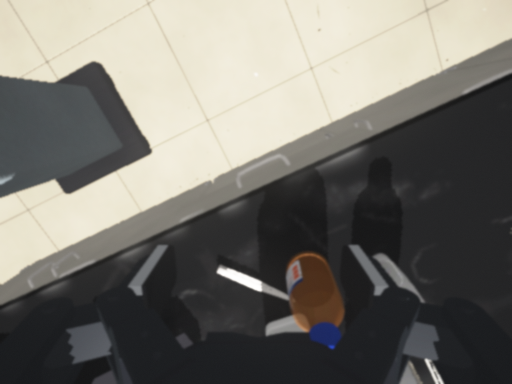

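Scene view: the viewer window is around (255,145), the knob box at (303,203), and the rack at (170,188) with the blue tube in the middle at (167,168). Next I'll measure these in the top and scene views.

```bash
python3 - <<'E'
from h import *
t=load("top0"); s=load("scene0")
a=cv2.resize(t["img"][95:215,130:310],None,fx=4,fy=4,interpolation=cv2.INTER_CUBIC)
b=cv2.resize(s["img"][95:235,130:335],None,fx=3.9,fy=3.9,interpolation=cv2.INTER_CUBIC)
cv2.imwrite("pics/ta.png",a[:,:,::-1]); cv2.imwrite("pics/sb.png",b[:,:,::-1])
C=cloud(t)
for u,v in [(150,195),(190,195),(165,189),(285,175),(278,148),(230,150),(230,137),(286,160),(226,237),(277,228)]: print(u,v,C[v,u].round(3))
E
```

```text
150 195 [0.489 0.3   0.083]
190 195 [0.496 0.171 0.055]
165 189 [0.504 0.244 0.127]
285 175 [ 0.576 -0.151  0.044]
278 148 [ 0.671 -0.126  0.039]
230 150 [0.661 0.041 0.034]
230 137 [0.677 0.039 0.152]
286 160 [ 0.62  -0.15   0.087]
226 237 [0.359 0.046 0.013]
277 228 [ 0.395 -0.13   0.01 ]
```

View pics/ta.png

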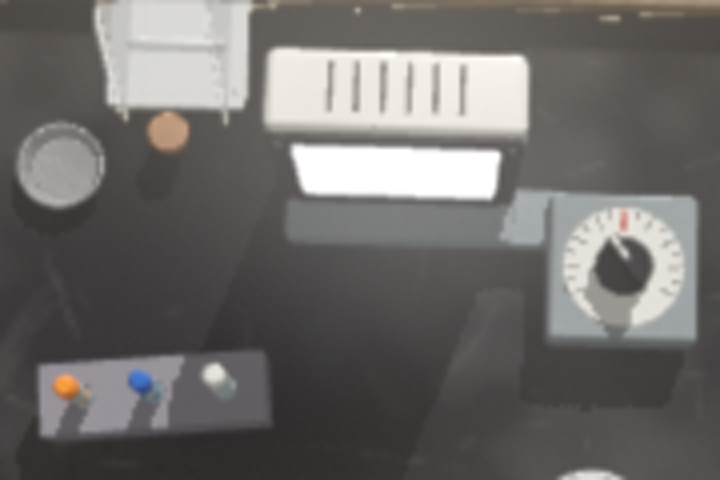

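View pics/sb.png

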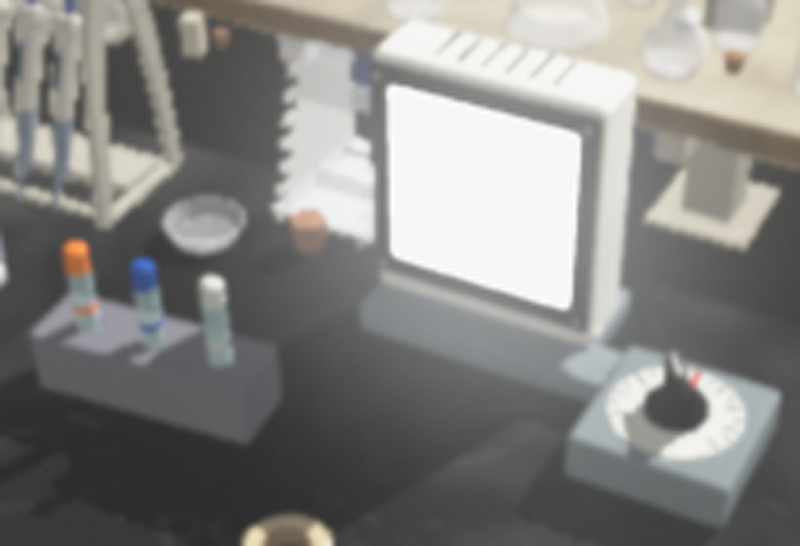

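```bash
cat > m.py <<'E'
from h import *
t=load("top0"); C=cloud(t); v,u=np.mgrid[:384,:512]
def rect(box,z0,z1,zp,name):
    m=(u>box[0])&(u<box[1])&(v>box[2])&(v<box[3])&(C[...,2]>z0)&(C[...,2]<z1)
    n,l,st,_=cv2.connectedComponentsWithStats(m.astype(np.uint8)); k=1+np.argmax(st[1:,4]); ys,xs=np.where(l==k)
    P=np.array([plane(t,x,y,zp)[:2] for x,y in zip(xs,ys)]).astype(np.float32)
    r=cv2.minAreaRect(P); print(name,len(P),np.round(r[0],4),np.round(r[1],3),round(r[2],2), 'medz',np.median(C[...,2][l==k]).round(4))
rect((130,205,175,210),.045,.066,.055,'rack')
rect((255,315,135,190),.03,.055,.045,'box')
rect((190,270,100,135),.235,.275,.255,'housing')
rect((195,262,140,160),.02,.045,.032,'plinth')
img=t["img"]; hsv=cv2.cvtColor(img,cv2.COLOR_RGB2HSV)
def blob(box,m,zp,name,d=t):
    m=m&(u>box[0])&(u<box[1])&(v>box[2])&(v<box[3]); ys,xs=np.where(m)
    print(name,len(xs),xs.mean().round(2),ys.mean().round(2),plane(d,xs.mean(),ys.mean(),zp).round(4))
H,S,V=[hsv[...,i] for i in range(3)]
blob((155,175,180,200),(H>100)&(H<130)&(S>150),.127,'blue top')
blob((135,155,180,200),(H<20)&(S>150),.127,'orange top')
blob((280,292,145,156),((H<8)|(H>172))&(S>80),.046,'red mark')
blob((272,302,145,180),(V<70),.07,'knob')
s=load("scene0"); hs=cv2.cvtColor(s["img"],cv2.COLOR_RGB2HSV); H,S,V=[hs[...,i] for i in range(3)]
blob((160,175,155,175),(H>100)&(H<130)&(S>150)&(v<172),.119,'blue cap scene',s)
E
python3 m.py
python3 - <<'E'
from h import *
t=load("top0")
cv2.imwrite("pics/k.png",cv2.resize(t["img"][140:182,262:312],None,fx=12,fy=12,interpolation=cv2.INTER_NEAREST)[:,:,::-1])
E
```

```text
rack 878 [0.5016 0.2454] [0.062 0.19 ] 5.5 medz 0.0557
box 1271 [ 0.6227 -0.1323] [0.131 0.164] 1.27 medz 0.0461
housing 1572 [0.7034 0.0434] [0.198 0.076] 89.71 medz 0.2548
plinth 625 [0.6629 0.0372] [0.047 0.21 ] 1.71 medz 0.032
blue top 13 164.54 190.15 [0.5006 0.2454 0.127 ]
orange top 21 146.05 191.19 [0.4956 0.3045 0.127 ]
red mark 1 285.0 151.0 [ 0.6599 -0.1502  0.046 ]
knob 15 286.93 164.07 [ 0.6092 -0.1549  0.07  ]
blue cap scene 11 166.64 162.91 [0.51   0.2528 0.119 ]
```

View pics/k.png

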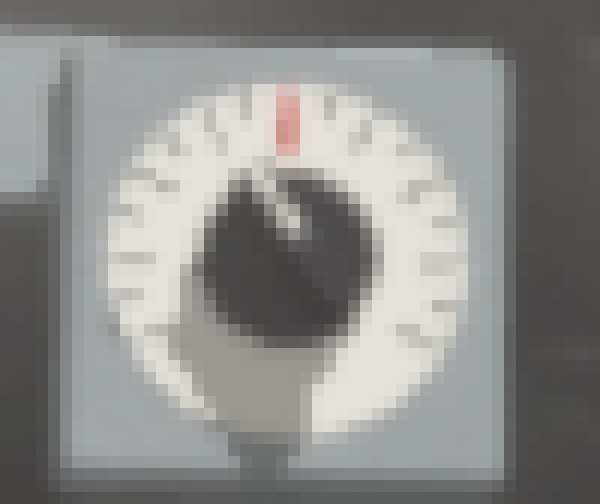

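Request:
jog_arm([
  [1,-3.5,0.8,2.8,0],
  [1.7,-3.5,0.8,2.8,0],
  [1.7,-3.5,0.5,2.8,0],
  [1.7,-3.5,0.3,2.8,0],
  [1.7,-3.5,0,2.8,0],
  [1.7,-3.5,0,2.8,0],
  [1.7,-3.5,0,2.8,0],
  [1.7,-3.5,0,2.8,0],
  [1.7,-3.5,0,2.8,0],
  [1.7,-3.5,0,2.8,0],
])

```text
t: 0.98
tcp_pos: [0.4281, 0.2063, 0.2524]
tool_rot: [-0.044, 0.999, -0.001, -0.001]
force: [0.8, 0.2, -0.0]
finger_gap: 1.0
```

Request:
jog_arm([
  [1.7,-3.5,0,2.8,0],
  [1.7,-3.5,0,2.8,0],
  [1.7,-3.5,0,2.8,0],
  [1.7,-3.5,0,2.8,0],
  [1.7,-3.5,0,2.8,0],
  [1.7,-3.5,0,2.8,0],
  [1.7,-3.5,0,2.8,0],
  [1.7,-3.5,0,2.8,0],
])

```text
t: 1.65
tcp_pos: [0.5662, -0.0893, 0.2516]
tool_rot: [-0.246, 0.969, 0.0, -0.002]
force: [1.4, 0.9, -0.1]
finger_gap: 1.0
```

```bash
python3 - <<'E'
from h import *
w=shot("wrist","w1"); t=shot("top","t1")
E
```

```text
(no output)
```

View pics/w1.png

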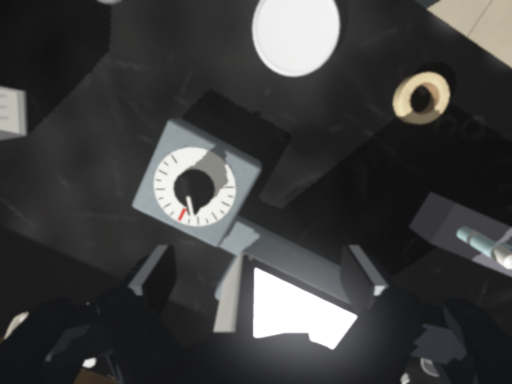

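Wrist view: the control box has its dial centre at about (195,187), the red mark at (183,215) and the pointer heading to (192,212). The window and plinth are at (290,300).

```bash
python3 - <<'E'
from h import *
w=load("w1"); img=w["img"]; C=cloud(w); v,u=np.mgrid[:384,:512]
hsv=cv2.cvtColor(img,cv2.COLOR_RGB2HSV);H,S,V=[hsv[...,i].astype(int) for i in range(3)]
reg=(u>140)&(u<250)&(v>130)&(v<235)
dial=((V>150)&(S<40)&reg).astype(np.uint8)
n,l,st,_=cv2.connectedComponentsWithStats(dial);k=1+np.argmax(st[1:,4])
cs,_=cv2.findContours((l==k).astype(np.uint8),cv2.RETR_EXTERNAL,cv2.CHAIN_APPROX_NONE)
hull=cv2.convexHull(np.vstack(cs)); P=np.array([plane(w,*p[0],.046)[:2] for p in hull],np.float32)
(c,r)=cv2.minEnclosingCircle(P); print("dial",c,r)
el=cv2.fitEllipse(P); print(el)
m=reg&((H<8)|(H>172))&(S>100); ys,xs=np.where(m); pr=plane(w,xs.mean(),ys.mean(),.046); print("red",len(xs),pr.round(4), "ang",np.degrees(np.arctan2(pr[1]-el[0][1],pr[0]-el[0][0])))
# box top by depth
m=(u>100)&(u<290)&(v>90)&(v<260)&(abs(C[...,2]-.045)<.008)
cs,_=cv2.findContours(m.astype(np.uint8),cv2.RETR_EXTERNAL,cv2.CHAIN_APPROX_NONE);c=max(cs,key=cv2.contourArea)
q=cv2.approxPolyDP(cv2.convexHull(c),5,True)[:,0]; 
for p in q: print("corner",p,plane(w,*p,.045).round(4))
P=np.array([plane(w,*p[0],.045)[:2] for p in c],np.float32);print("box",cv2.minAreaRect(P))
# knob points
m=(u>160)&(u<230)&(v>150)&(v<225)&(C[...,2]>.075)&(C[...,2]<.095)
P=C[m][:,:2].astype(np.float32);print("bar",len(P),cv2.minAreaRect(P),P.mean(0),np.median(C[m][:,2]))
cv2.imwrite("pics/k2.png",cv2.resize(img[145:235,145:245],None,fx=6,fy=6,interpolation=cv2.INTER_CUBIC)[:,:,::-1])
E
```

```text
dial (0.6221457719802856, -0.1511545479297638) 0.07690873742103577
((0.6191691160202026, -0.152445450425148), (0.13780313730239868, 0.14201831817626953), 35.11903762817383)
red 29 [ 0.6614 -0.1501  0.046 ] ang 3.1249751422140335
corner [169 119] [ 0.5591 -0.2126  0.045 ]
corner [261 167] [ 0.5577 -0.0884  0.045 ]
corner [217 246] [ 0.6821 -0.0887  0.045 ]
corner [132 205] [ 0.6819 -0.212   0.045 ]
box ((0.6195750832557678, -0.15015408396720886), (0.12781214714050293, 0.1272176057100296), 0.1274396926164627)
bar 455 ((0.6222606897354126, -0.1504097431898117), (0.05091577768325806, 0.01247441302984953), 35.98362350463867) [ 0.62026036 -0.15045412] 0.08115050973395116
```

View pics/k2.png

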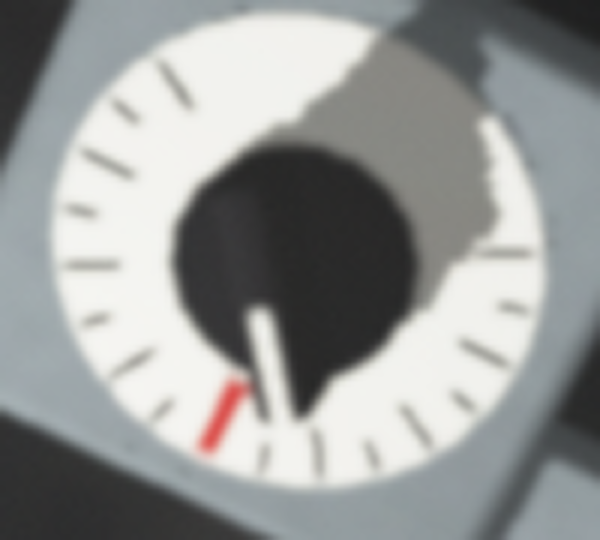

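Request:
jog_arm([
  [1.9,-2,0,2.5,0],
  [1.8,-2,0,2.5,0],
  [1.8,-2,0,2.5,0],
  [0,0,-2,0,0],
  [0,0,-3,0,0],
  [0,0,-3,0,0],
  [0,0,-3,0,0],
  [0,0,-1,0,0],
  [0,0,0,0,0],
])

```text
t: 2.5
tcp_pos: [0.6243, -0.1552, 0.1265]
tool_rot: [-0.305, 0.952, -0.001, -0.001]
force: [0.0, -0.0, -0.5]
finger_gap: 1.0
```

Request:
jog_arm([
  [-0.2,0.4,-2,0.5,0],
  [0,0,-2,0,0],
  [0,0,-2,0,0],
  [0,0,-0.5,0,0],
  [0,0,0,0,0],
])

```text
t: 2.92
tcp_pos: [0.6256, -0.1501, 0.0658]
tool_rot: [-0.31, 0.951, -0.003, 0.002]
force: [0.2, 0.3, 0.3]
finger_gap: 1.002
```

```bash
python3 - <<'E'
from h import *
s=sense(); print(s["tcp_pos"].round(4),s["force"].round(1),s["tool_rot"].round(3)); shot("wrist","w2")
E
```

```text
[ 0.6256 -0.1501  0.0658] [0.2 0.3 0.3] [-0.31   0.951 -0.003  0.002]
```

View pics/w2.png

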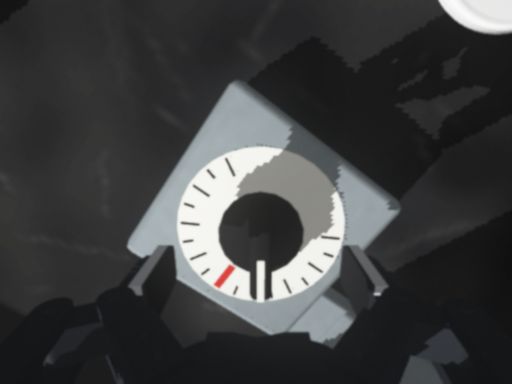

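The bar is centred between the fingers, with the white pointer at (261,280). I'll close on it now.

Request:
jog_arm([
  [-0.4,0,-0.4,0,100],
  [0,0,0,0,255],
  [0,0,0,0,255],
  [0,0,0,0,255],
  [0,0,0,0,255],
  [0,0,0,0,255],
  [0,0,0,0,255],
  [0,0,0,0,255],
], squeeze=30)

```text
t: 3.63
tcp_pos: [0.624, -0.1498, 0.0693]
tool_rot: [-0.309, 0.951, -0.005, 0.006]
force: [1.6, -0.4, -2.7]
finger_gap: 0.134
```

Request:
jog_arm([
  [0,0,0,-3,255],
  [0,0,0,-5,255],
  [0,0,0,-6,255],
  [0,0,0,-6,255],
  [0,0,0,-6,255],
  [0,0,0,-5,255],
  [0,0,0,-3,255],
  [0,0,0,0,255],
  [0,0,0,0,255],
])

```text
t: 4.38
tcp_pos: [0.6241, -0.1507, 0.0692]
tool_rot: [-0.005, 1.0, -0.008, 0.003]
force: [-0.7, -0.0, 1.2]
finger_gap: 0.129
```

```bash
cat > st.py <<'E'
from h import *
s=sense(); r=R.from_quat(s["tool_rot"]).as_matrix()
print("t",s["t"],s["tcp_pos"].round(4),"F",s["force"].round(1),"jaw",np.degrees(np.arctan2(r[1,1],r[0,1])).round(2),"z",r[:,2].round(3),"q",s["q"].round(2),"gap",round(s["finger_gap"],3))
E
python3 st.py; python3 -c "
from h import *
shot('wrist','w3')"
```

```text
t 4.3833 [ 0.6241 -0.1507  0.0692] F [-0.7 -0.   1.2] jaw 90.55 z [ 0.007 -0.015 -1.   ] q [-0.41  0.75  1.51 -0.01  0.86 -1.98] gap 0.129
```

View pics/w3.png

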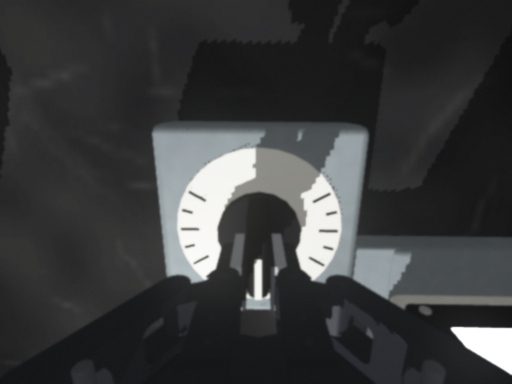

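Request:
jog_arm([
  [0,0,0,-0.5,255],
  [0,0,0,0,255],
  [0,0,0,0,100],
  [0,0,0,0,0],
  [0,0,0,0,0],
  [0,0,1,0,0],
  [0,0,3,0,0],
  [-1,1,4,0,0],
  [-1,1,4,0,0],
  [-1,1,3,0,0],
])

```text
t: 5.27
tcp_pos: [0.5906, -0.1218, 0.2176]
tool_rot: [-0.001, 1.0, -0.006, -0.002]
force: [0.2, -1.0, 0.5]
finger_gap: 1.0
```

```bash
python3 st.py; cat > knob.py <<'E'
from h import *
import sys
n=sys.argv[1]; shot('wrist',n); w=load(n); img=w["img"]; C=cloud(w)
m=(abs(C[...,0]-.62)<.045)&(abs(C[...,1]+.15)<.045)&(C[...,2]>.072)&(C[...,2]<.095)
P=C[m][:,:2].astype(np.float32);print("bar",len(P),cv2.minAreaRect(P))
hsv=cv2.cvtColor(img,cv2.COLOR_RGB2HSV)
# white line on bar top
mm=m&(hsv[...,2]>130)&(hsv[...,1]<60)
Q=np.array([plane(w,x,y,.083)[:2] for y,x in zip(*np.where(mm))],np.float32); print(len(Q))
if len(Q)>5:
    l=cv2.fitLine(Q,cv2.DIST_L2,0,.01,.01).ravel(); print("line ang",np.degrees(np.arctan(l[1]/l[0])),l[2:],"mean-from-bar")
E
python3 knob.py w4
```

```text
t 5.2667 [ 0.5906 -0.1218  0.2176] F [ 0.2 -1.   0.5] jaw 90.07 z [-0.005 -0.012 -1.   ] q [-0.38  0.51  1.5  -0.01  1.13 -1.95] gap 1.0
bar 535 ((0.621454656124115, -0.15051372349262238), (0.05037738010287285, 0.01211500447243452), 0.30981847643852234)
126
line ang -2.463313 [ 0.6343694  -0.15084091] mean-from-bar
```

View pics/w4.png

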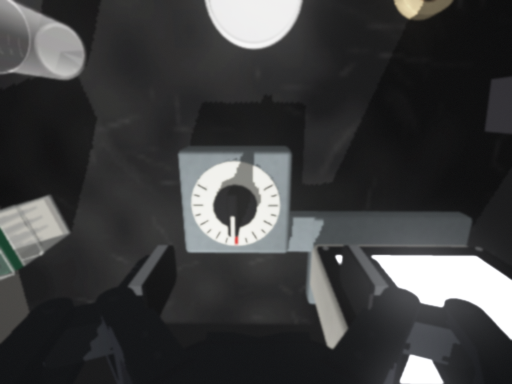

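```bash
python3 -c "
from h import *
w=load('w4'); cv2.imwrite('pics/k4.png',cv2.resize(w['img'][140:260,175:300],None,fx=5,fy=5,interpolation=cv2.INTER_CUBIC)[:,:,::-1])"
```

```text
(no output)
```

View pics/k4.png

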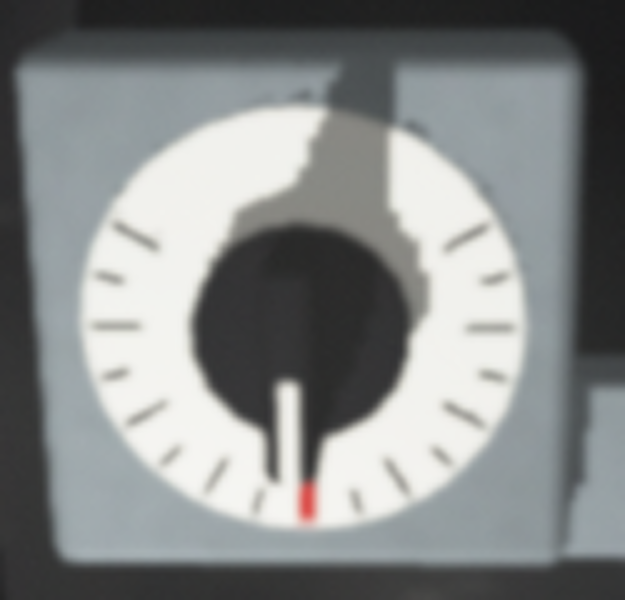

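```bash
python3 -c "
from h import *
w=load('w4')
print(plane(w,232.4,217,.083),plane(w,232.8,235.5,.083),plane(w,236.4,240.4,.0455),plane(w,175+300/5,140+325/5,.055))"
```

```text
[ 0.6225384  -0.14976261  0.083     ] [ 0.64371412 -0.14983731  0.083     ] [ 0.66758633 -0.14965259  0.0455    ] [ 0.61871072 -0.14947728  0.055     ]
```

Request:
jog_arm([
  [-0.5,3,0.5,0,0],
  [-0.5,3.7,0.5,0,0],
  [-0.5,3.7,0,0,0],
  [-0.5,3.7,0,0,0],
  [-0.5,3.7,0,0,0],
  [-0.5,3.7,0,0,0],
  [-0.5,3.7,0,0,0],
  [-0.5,3.7,0,0,0],
  [-0.5,3.7,0,0,0],
  [-0.5,3,0,0,0],
])

```text
t: 6.15
tcp_pos: [0.5436, 0.2412, 0.2501]
tool_rot: [0.005, 1.0, -0.011, 0.016]
force: [0.4, -0.0, -0.7]
finger_gap: 1.001
```

Request:
jog_arm([
  [0,0,0,0,0],
])

```text
t: 6.23
tcp_pos: [0.5422, 0.2466, 0.2509]
tool_rot: [0.002, 1.0, -0.01, 0.017]
force: [0.5, -0.2, 0.0]
finger_gap: 1.001
```

```bash
python3 st.py; python3 -c "
from h import *
shot('wrist','w5')"
```

```text
t 6.2333 [0.5422 0.2466 0.2509] F [ 0.5 -0.2  0. ] jaw 89.77 z [ 0.034 -0.019 -0.999] q [ 0.25  0.46  1.5  -0.03  1.15 -1.3 ] gap 1.001
```

View pics/w5.png

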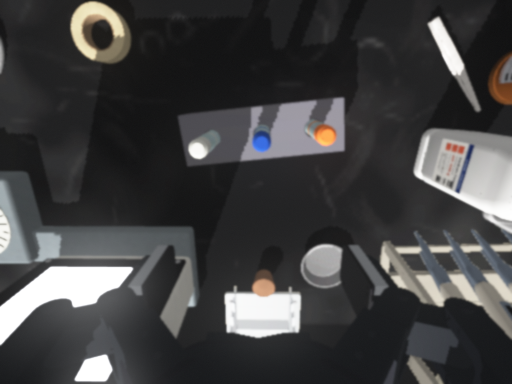

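```bash
python3 - <<'E'
from h import *
w=load("w5"); C=cloud(w); hsv=cv2.cvtColor(w["img"],cv2.COLOR_RGB2HSV);H,S,V=[hsv[...,i].astype(int) for i in range(3)]
for nm,c,m in [("blue",(262,140),(H>100)&(H<130)&(S>120)),("orange",(325,133),(H<20)&(S>120)),("white",(200,147),(V>170)&(S<40))]:
    v,u=np.mgrid[:384,:512]; m=m&(abs(u-c[0])<18)&(abs(v-c[1])<18)
    mt=m&(C[...,2]>.122); P=C[mt]; print(nm,m.sum(),len(P),P.mean(0).round(4), cv2.minEnclosingCircle(P[:,:2].astype(np.float32)))
m=(C[...,2]>.047)&(C[...,2]<.062)&(u>170)&(u<350)&(v>90)&(v<170)
print(cv2.minAreaRect(C[m][:,:2].astype(np.float32)))
E
```

```text
blue 289 277 [0.4991 0.2477 0.1277] ((0.4996020793914795, 0.24762076139450073), 0.008917296305298805)
orange 337 296 [0.4929 0.3063 0.1283] ((0.4809393882751465, 0.2815929353237152), 0.03700437769293785)
white 250 232 [0.5061 0.1888 0.1301] ((0.486092746257782, 0.21520259976387024), 0.04242134094238281)
((0.49977952241897583, 0.24735212326049805), (0.06024825945496559, 0.19031062722206116), 5.791453838348389)
```

Request:
jog_arm([
  [-2,0,-1,3,80],
  [-2,0,-2,3,80],
  [0,0,-2,0,80],
  [0,0,-1,0,80],
  [0,0,0,0,80],
])

```text
t: 6.7
tcp_pos: [0.5042, 0.2417, 0.1929]
tool_rot: [-0.053, 0.998, -0.01, 0.022]
force: [-0.6, -0.1, 0.4]
finger_gap: 0.688
```

```bash
python3 st.py
```

```text
t 6.7 [0.5042 0.2417 0.1929] F [-0.6 -0.1  0.4] jaw 96.06 z [ 0.046 -0.018 -0.999] q [ 0.26  0.48  1.66 -0.04  0.96 -1.39] gap 0.688
```

Request:
jog_arm([
  [-0.4,0.5,-1.5,0,80],
  [0,0,-2,0,80],
  [0,0,-1.5,0,80],
  [0,0,0,0,80],
])

```text
t: 7.03
tcp_pos: [0.5061, 0.2441, 0.1451]
tool_rot: [-0.05, 0.998, -0.01, 0.027]
force: [-1.1, -0.4, 0.7]
finger_gap: 0.687
```

```bash
python3 st.py; python3 -c "
from h import *
shot('wrist','w6')"
```

```text
t 7.0333 [0.5061 0.2441 0.1451] F [-1.1 -0.4  0.7] jaw 95.74 z [ 0.055 -0.017 -0.998] q [ 0.27  0.55  1.7  -0.04  0.84 -1.38] gap 0.687
```

View pics/w6.png

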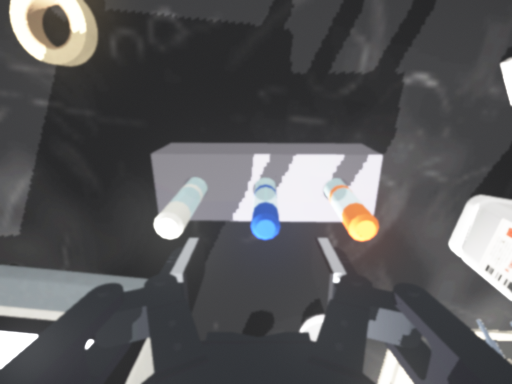

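Request:
jog_arm([
  [-0.5,0.3,-1,0,80],
  [-0.2,0,-1.5,0,80],
  [-0.1,0,-1.5,0,80],
  [0,0,-1.5,0,80],
  [-0.1,0,-0.5,0,80],
  [0,0,0,0,80],
])

```text
t: 7.58
tcp_pos: [0.5094, 0.2468, 0.0943]
tool_rot: [-0.048, 0.998, -0.008, 0.038]
force: [0.6, -0.6, 0.2]
finger_gap: 0.69
```

```bash
python3 st.py; python3 -c "
from h import *
shot('wrist','w7')"
```

```text
t 7.5833 [0.5094 0.2468 0.0943] F [ 0.6 -0.6  0.2] jaw 95.44 z [ 0.077 -0.012 -0.997] q [ 0.27  0.63  1.74 -0.05  0.7  -1.36] gap 0.69
```

View pics/w7.png

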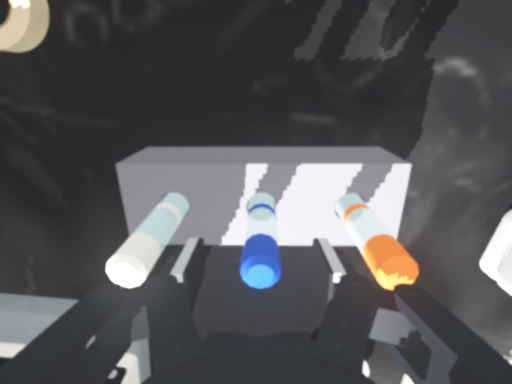

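Request:
jog_arm([
  [-0.8,0,-0.5,0,80],
  [-0.5,0,-0.7,0,80],
  [-0.3,0,-0.5,0,80],
  [-0.1,0,0,0,80],
])

```text
t: 7.97
tcp_pos: [0.4973, 0.2482, 0.0826]
tool_rot: [-0.047, 0.998, -0.006, 0.046]
force: [0.6, 0.8, 1.7]
finger_gap: 0.688
```

```bash
python3 st.py
```

```text
t 7.9667 [0.4973 0.2482 0.0826] F [0.6 0.8 1.7] jaw 95.31 z [ 0.093 -0.007 -0.996] q [ 0.28  0.63  1.79 -0.06  0.63 -1.34] gap 0.688
```

Request:
jog_arm([
  [0.4,0,0,0,80],
  [0,0,0,0,160],
  [0,0,0,0,255],
  [0,0,0,0,255],
  [0,0,0,0,255],
  [0,0,0,0,255],
  [0,0,0,0,255],
], squeeze=25)

```text
t: 8.55
tcp_pos: [0.5005, 0.2487, 0.083]
tool_rot: [-0.047, 0.998, -0.006, 0.047]
force: [-0.4, 0.2, 1.7]
finger_gap: 0.201
```

```bash
python3 st.py
```

```text
t 8.55 [0.5005 0.2487 0.083 ] F [-0.4  0.2  1.7] jaw 95.37 z [ 0.093 -0.007 -0.996] q [ 0.28  0.64  1.78 -0.05  0.64 -1.34] gap 0.201
```

Request:
jog_arm([
  [0,0,0.8,0,255],
  [0,0,1,0,255],
  [0,0,1.2,0,255],
  [0,0,1.2,0,255],
  [0,0,1.2,0,255],
  [0,0,1,0,255],
  [0,0,0.5,0,255],
  [0,0,0,0,255],
])

```text
t: 9.22
tcp_pos: [0.5006, 0.2485, 0.1584]
tool_rot: [-0.047, 0.998, -0.006, 0.047]
force: [0.3, -0.2, -0.8]
finger_gap: 0.204
```

```bash
python3 st.py; python3 -c "
from h import *
shot('wrist','w8');shot('scene','s8')
s=load('s8');cv2.imwrite('pics/s8c.png',cv2.resize(s['img'][80:240,100:300],None,fx=4,fy=3.7)[:,:,::-1])"
```

```text
t 9.2167 [0.5006 0.2485 0.1584] F [ 0.3 -0.2 -0.8] jaw 95.37 z [ 0.095 -0.007 -0.995] q [ 0.28  0.51  1.73 -0.05  0.81 -1.36] gap 0.204
```

View pics/w8.png

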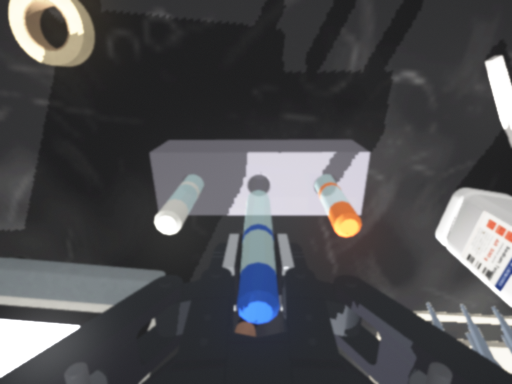

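View pics/s8c.png

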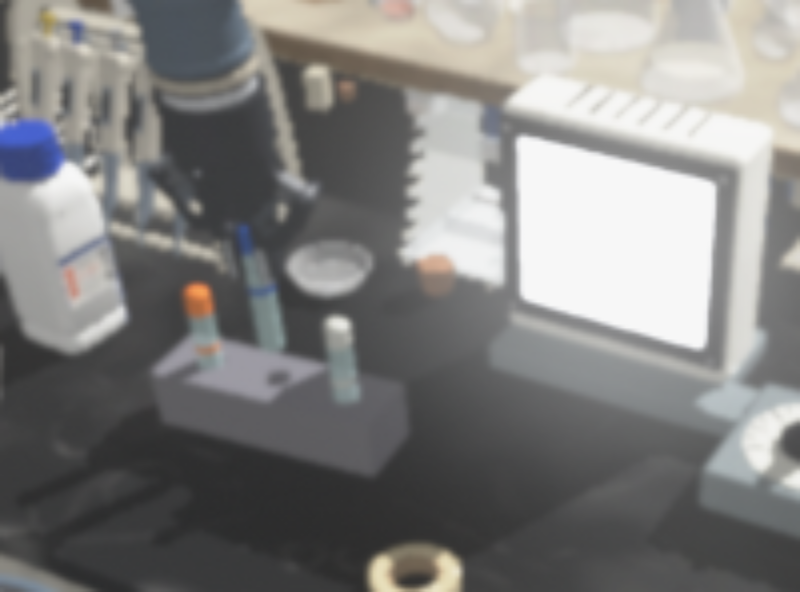

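Request:
jog_arm([
  [-1,-0.1,0,0,255],
  [-1.2,-0.1,0,0,255],
  [-1.2,-0.1,0,0,255],
  [-1.2,-0.1,0,0,255],
  [-0.6,-0.1,0,0,255],
  [0,0,-1,0,255],
  [0,0,-1,0,255],
  [0,0,-1,0,255],
  [0,0,0,0,255],
])

```text
t: 10.07
tcp_pos: [0.4363, 0.2407, 0.1216]
tool_rot: [-0.047, 0.998, -0.008, 0.039]
force: [-0.1, -0.1, -0.5]
finger_gap: 0.202
```

```bash
python3 st.py; python3 -c "
from h import *
shot('wrist','w9');shot('scene','s9')
s=load('s9');cv2.imwrite('pics/s9c.png',cv2.resize(s['img'][80:240,100:300],None,fx=4,fy=3.7)[:,:,::-1])"
```

```text
t 10.0667 [0.4363 0.2407 0.1216] F [-0.1 -0.1 -0.5] jaw 95.39 z [ 0.079 -0.012 -0.997] q [ 0.3   0.52  1.89 -0.06  0.66 -1.32] gap 0.202
```

View pics/w9.png

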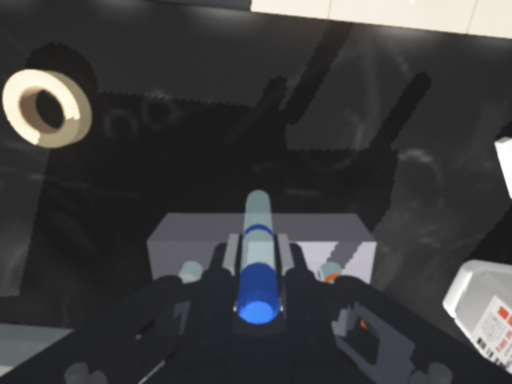

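View pics/s9c.png

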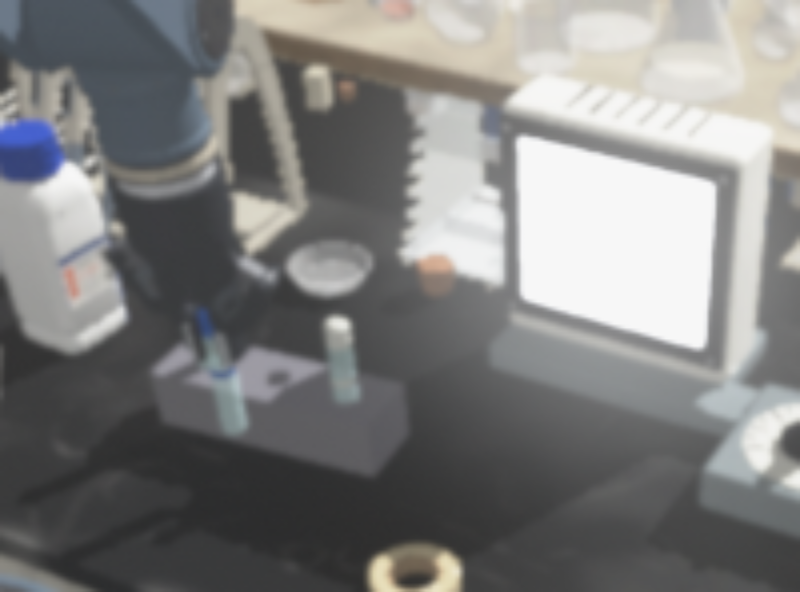

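Request:
jog_arm([
  [0,0,-1,0,255],
  [0,0,-1,0,255],
  [0,0,-0.7,0,255],
  [0,0,0,0,255],
], squeeze=20)

```text
t: 10.5
tcp_pos: [0.4395, 0.2418, 0.0971]
tool_rot: [-0.047, 0.998, -0.007, 0.043]
force: [-0.6, -0.2, -0.5]
finger_gap: 0.202
```

```bash
python3 st.py
```

```text
t 10.5 [0.4395 0.2418 0.0971] F [-0.6 -0.2 -0.5] jaw 95.39 z [ 0.087 -0.009 -0.996] q [ 0.3   0.56  1.91 -0.06  0.59 -1.31] gap 0.202
```

Request:
jog_arm([
  [0.6,0.05,-0.4,0,255],
  [0.8,0.08,-0.3,0,255],
  [0.8,0.08,0,0,255],
  [0.8,0.08,0,0,255],
  [0.8,0.08,0,0,255],
  [0.6,0.05,0,0,255],
  [0,0,0,0,255],
])

```text
t: 11.08
tcp_pos: [0.4815, 0.2455, 0.0894]
tool_rot: [-0.047, 0.998, -0.008, 0.036]
force: [-2.3, 0.0, 1.3]
finger_gap: 0.203
```

```bash
python3 st.py; python3 -c "
from h import *
shot('wrist','w10');shot('scene','s10')
s=load('s10');cv2.imwrite('pics/s10c.png',cv2.resize(s['img'][130:230,110:235],None,fx=6,fy=6)[:,:,::-1])"
```

```text
t 11.0833 [0.4815 0.2455 0.0894] F [-2.3  0.   1.3] jaw 95.33 z [ 0.072 -0.012 -0.997] q [ 0.28  0.61  1.81 -0.05  0.66 -1.34] gap 0.203
```

View pics/w10.png

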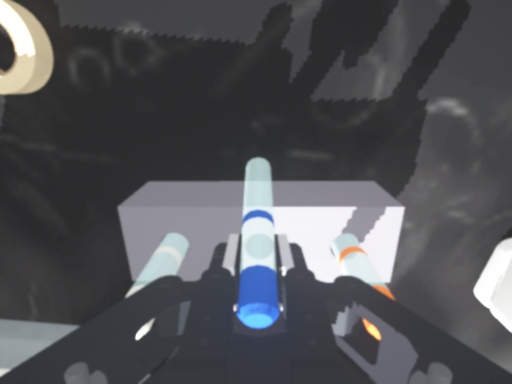

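View pics/s10c.png

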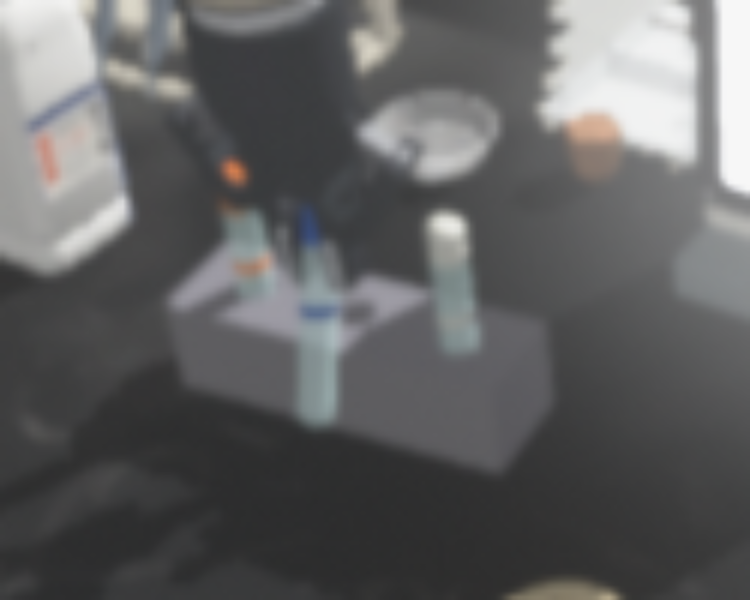

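Request:
jog_arm([
  [0.7,0.07,0,0,255],
  [0.7,0.07,0,0,255],
  [0.7,0.07,0,0,255],
  [0.7,0.07,0,0,255],
  [0.4,0.04,0,0,255],
  [0,0,0,0,255],
])

```text
t: 11.68
tcp_pos: [0.507, 0.2469, 0.0876]
tool_rot: [-0.048, 0.998, -0.01, 0.028]
force: [-3.7, -1.0, 2.0]
finger_gap: 0.202
```

```bash
python3 st.py; python3 -c "
from h import *
shot('wrist','w11');shot('scene','s11')
s=load('s11');cv2.imwrite('pics/s11c.png',cv2.resize(s['img'][130:230,110:235],None,fx=6,fy=6)[:,:,::-1])"
```

```text
t 11.6833 [0.507  0.2469 0.0876] F [-3.7 -1.   2. ] jaw 95.43 z [ 0.056 -0.017 -0.998] q [ 0.27  0.64  1.74 -0.05  0.71 -1.36] gap 0.202
```

View pics/w11.png

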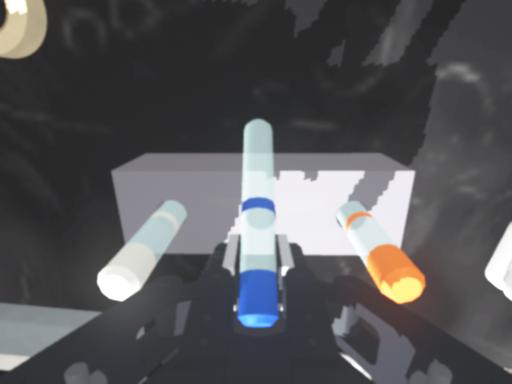

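View pics/s11c.png

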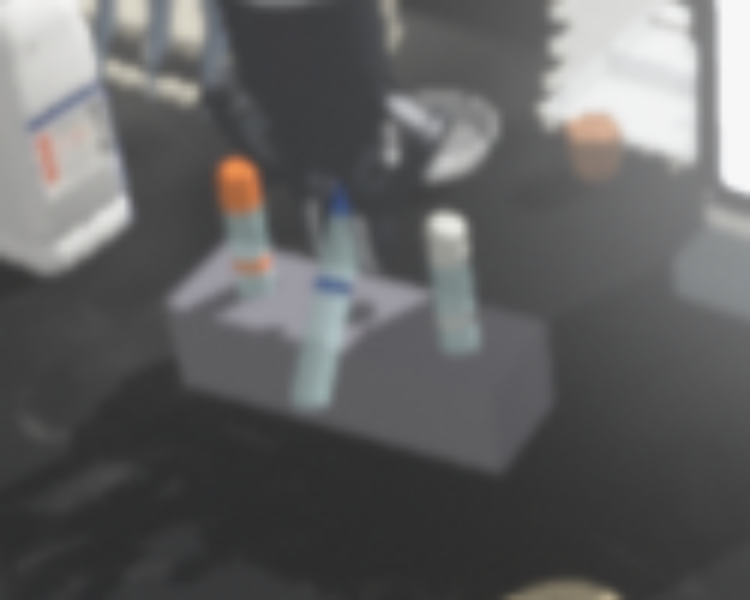

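```bash
cat > lean.py <<'E'
from h import *
import sys
from scipy.optimize import least_squares
w=load(sys.argv[1]); C=cloud(w); u0,u1,v0,v1=map(int,sys.argv[2:6])
v,u=np.mgrid[:384,:512]; m=(u>=u0)&(u<=u1)&(v>=v0)&(v<=v1)&(w["depth"]>0)
P=C[m]
# cylinder r=9 fit: params point (2) + dir
d0=np.array(eval(sys.argv[6]),float); d0/=np.linalg.norm(d0); c=P.mean(0)
def un(p):
    a=np.cross(d0,[0,0,1.]); a/=np.linalg.norm(a); b=np.cross(d0,a)
    d=d0+p[2]*a+p[3]*b; d/=np.linalg.norm(d); o=c+p[0]*a+p[1]*b; return o,d
ray=c-w["eye"]; ray/=np.linalg.norm(ray)
def f(p):
    o,d=un(p); q=P-o; return np.linalg.norm(q-np.outer(q@d,d),axis=1)-.009
c=c+ray*.006
s=least_squares(f,[0,0,0,0],loss="soft_l1",f_scale=.001)
o,d=un(s.x); 
print("n",len(P),"rms",np.sqrt(np.median(f(s.x)**2)),"pt",o.round(4),"dir",d.round(3),"lean",np.degrees(np.arccos(abs(d[2]))).round(1),"azim",np.degrees(np.arctan2(d[1],d[0])).round(1))
t=(P-o)@d; print("extent along",t.min().round(4),t.max().round(4), "ends",(o+d*t.min()).round(4),(o+d*t.max()).round(4))
E
python3 lean.py w11 247 270 126 232 "[1,0,1]"; python3 lean.py w8 247 270 195 260 "[0,0,1]"
```

```text
n 2560 rms 0.0003072345231202097 pt [0.4715 0.2433 0.0681] dir [0.619 0.078 0.782] lean 38.6 azim 7.2
extent along -0.0383 0.0372 ends [0.4478 0.2403 0.0381] [0.4945 0.2462 0.0971]lean.py:10: RuntimeWarning: invalid value encountered in divide
  a=np.cross(d0,[0,0,1.]); a/=np.linalg.norm(a); b=np.cross(d0,a)
Traceback (most recent call last):
  File "lean.py", line 16, in <module>
    s=least_squares(f,[0,0,0,0],loss="soft_l1",f_scale=.001)
ValueError: Residuals are not finite in the initial point.
```

Request:
jog_arm([
  [0.5,0.05,0,0,255],
  [0.5,0.05,0,0,255],
  [0.3,0.03,0,0,255],
  [0,0,0,0,255],
])

```text
t: 12.12
tcp_pos: [0.521, 0.2483, 0.0883]
tool_rot: [-0.048, 0.998, -0.01, 0.029]
force: [-3.4, 0.1, 0.4]
finger_gap: 0.206
```

```bash
python3 st.py; python3 -c "
from h import *
shot('wrist','w12')"; python3 lean.py w12 247 270 126 232 "[1,0,1]"
```

```text
t 12.1167 [0.521  0.2483 0.0883] F [-3.4  0.1  0.4] jaw 95.46 z [ 0.058 -0.017 -0.998] q [ 0.27  0.65  1.7  -0.05  0.74 -1.36] gap 0.206
n 2555 rms 0.00034435908119844795 pt [0.4832 0.2446 0.0772] dir [0.718 0.085 0.691] lean 46.3 azim 6.8
extent along -0.0314 0.0323 ends [0.4606 0.2419 0.0555] [0.5064 0.2474 0.0995]
```

Request:
jog_arm([
  [-0.1,0,0.6,0,255],
  [0,0,1.2,0,255],
  [0,0,2,0,255],
  [0,0,2.5,0,255],
  [0,0,2.5,0,255],
  [0,0,2.5,0,255],
  [0,0,2,0,255],
  [0,0,1,0,255],
], squeeze=40)

```text
t: 12.83
tcp_pos: [0.5303, 0.25, 0.2447]
tool_rot: [-0.048, 0.998, -0.007, 0.043]
force: [0.7, 0.6, -0.4]
finger_gap: 0.2
```

Request:
jog_arm([
  [0.2,-1,0,-4,255],
  [0.4,-2.2,0,-6,255],
  [0.4,-2.4,0,-6,255],
  [0.4,-2.4,0,-6,255],
  [0.4,-2.4,0,-6,255],
  [0.4,-2.4,0,-6,255],
  [0.4,-2.4,0,-6,255],
  [0.4,-2.4,0,-6,255],
  [0.3,-2,0,-6,255],
  [0.2,-1,0,-6,255],
])

```text
t: 13.67
tcp_pos: [0.5761, 0.0388, 0.2604]
tool_rot: [0.46, 0.886, -0.028, 0.055]
force: [1.1, 1.2, 0.1]
finger_gap: 0.2
```

```bash
python3 st.py
```

```text
t 13.6667 [0.5761 0.0388 0.2604] F [1.1 1.2 0.1] jaw 35.12 z [ 0.072 -0.101 -0.992] q [-0.08  0.41  1.57 -0.11  1.09 -0.64] gap 0.2
```

Request:
jog_arm([
  [0,0,0,-6,255],
  [0,0,0,-6,255],
  [0,0,0,-6,255],
  [0,0,0,-6,255],
  [0,0,0,-6,255],
  [0,0,0,-4,255],
  [0,0,0,-1,255],
  [0,0,0,0,255],
])

```text
t: 14.33
tcp_pos: [0.5827, 0.0328, 0.2655]
tool_rot: [0.719, 0.692, -0.04, 0.052]
force: [0.2, -0.8, -0.2]
finger_gap: 0.204
```

```bash
python3 st.py; python3 -c "
from h import *
shot('wrist','w13')
shot('scene','s13')
shot('top','t13')
s=load('s13');cv2.imwrite('pics/s13c.png',cv2.resize(s['img'][50:220,170:350],None,fx=4,fy=3.5)[:,:,::-1])"
```

```text
t 14.3333 [0.5827 0.0328 0.2655] F [ 0.2 -0.8 -0.2] jaw -2.15 z [ 0.014 -0.131 -0.991] q [-0.07  0.44  1.5  -0.14  1.18  0.02] gap 0.204
```

View pics/w13.png

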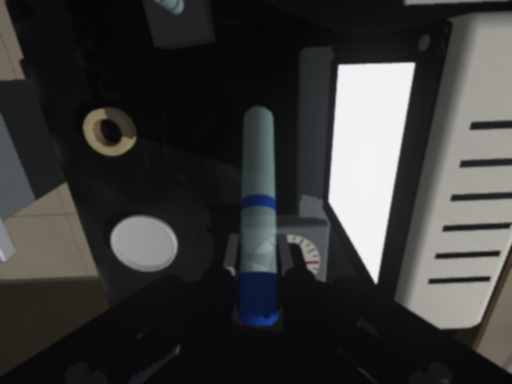

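View pics/s13c.png

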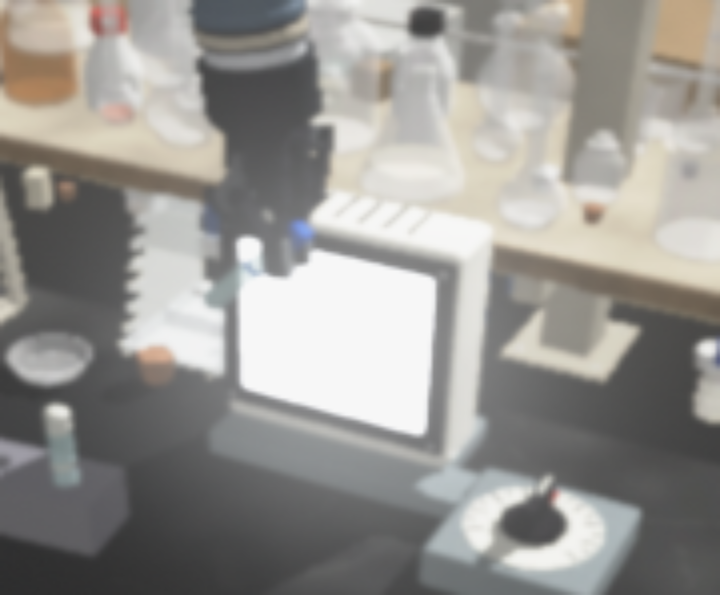

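```bash
python3 lean.py w13 246 272 112 225 "[0,-1,1]"
```

```text
n 3063 rms 0.000325561962562497 pt [0.5837 0.0739 0.2452] dir [-0.039 -0.654  0.755] lean 41.0 azim -93.4
extent along -0.1853 0.0365 ends [0.5909 0.1951 0.1053] [0.5823 0.05   0.2728]
```

Request:
jog_arm([
  [0.3,-0.2,-0.8,1.5,255],
  [0.5,-0.2,-1.5,1,255],
  [0.3,-0.2,-1.8,0.5,255],
  [0,-0.2,-1.8,0.3,255],
  [0,0,-1.5,0,255],
  [0,0,-0.8,0,255],
  [0,0,0,0,255],
])

```text
t: 15.07
tcp_pos: [0.5945, 0.0247, 0.1829]
tool_rot: [0.695, 0.716, -0.037, 0.056]
force: [0.1, -0.5, -0.9]
finger_gap: 0.197
```

```bash
python3 st.py; python3 -c "
from h import *
shot('wrist','w14')"; python3 lean.py w14 246 272 112 225 "[0,-1,1]"
```

```text
t 15.0667 [0.5945 0.0247 0.1829] F [ 0.1 -0.5 -0.9] jaw 1.77 z [ 0.029 -0.13  -0.991] q [-0.08  0.54  1.57 -0.15  0.99 -0.03] gap 0.197
n 3070 rms 0.0003041952518748918 pt [0.5929 0.0658 0.1626] dir [ 0.002 -0.655  0.756] lean 40.9 azim -89.8
extent along -0.1299 0.0369 ends [0.5926 0.1509 0.0644] [0.593  0.0416 0.1905]
```

Request:
jog_arm([
  [-0.5,0,-1,0,255],
  [-0.5,0,-1.5,0,255],
  [-0.5,0,-1.5,0,255],
  [-0.2,0,-1.5,0,255],
  [0,0,-1.5,0,255],
  [0,0,-1.2,0,255],
  [0,0,-0.8,0,255],
  [0,0,-0.3,0,255],
  [0,0,0,0,255],
], squeeze=20)

```text
t: 15.87
tcp_pos: [0.5862, 0.0246, 0.0983]
tool_rot: [0.694, 0.717, -0.029, 0.066]
force: [0.6, -0.2, -0.7]
finger_gap: 0.199
```

```bash
python3 st.py; python3 -c "
from h import *
shot('wrist','w15')"; python3 lean.py w15 246 272 112 225 "[0,-1,1]"
```

```text
t 15.8667 [0.5862 0.0246 0.0983] F [ 0.6 -0.2 -0.7] jaw 2.03 z [ 0.054 -0.132 -0.99 ] q [-0.08  0.65  1.68 -0.19  0.76  0.02] gap 0.199
n 3071 rms 0.0003286835497789027 pt [0.5848 0.0656 0.0781] dir [-0.015 -0.653  0.757] lean 40.8 azim -91.3
extent along -0.0737 0.0365 ends [0.5859 0.1138 0.0223] [0.5842 0.0418 0.1056]
```

View pics/w15.png

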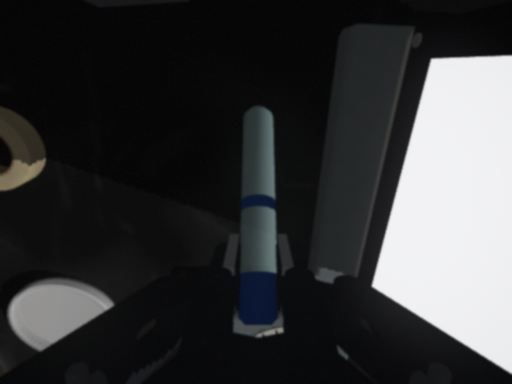

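Request:
jog_arm([
  [0,0,-0.8,0,255],
  [0,0,-1,0,255],
  [0,0,-1,0,255],
  [0,0,-0.5,0,255],
  [0,0,0,0,255],
])

```text
t: 16.33
tcp_pos: [0.589, 0.0245, 0.0656]
tool_rot: [0.694, 0.716, -0.027, 0.069]
force: [-0.5, -0.3, -0.6]
finger_gap: 0.197
```

Request:
jog_arm([
  [0,0,-0.5,0,255],
  [0,0,-0.2,0,255],
])

```text
t: 16.5
tcp_pos: [0.5889, 0.0245, 0.0576]
tool_rot: [0.694, 0.716, -0.027, 0.068]
force: [-0.1, -0.7, -0.3]
finger_gap: 0.197
```

Request:
jog_arm([
  [0,0,-0.2,0,255],
  [0,0,-0.2,0,255],
])

```text
t: 16.67
tcp_pos: [0.5889, 0.0245, 0.053]
tool_rot: [0.694, 0.716, -0.027, 0.068]
force: [-0.1, 1.0, -0.7]
finger_gap: 0.202
```

```bash
python3 st.py; python3 -c "
from h import *
shot('wrist','w16')"; python3 lean.py w16 246 272 112 225 "[0,-1,1]"
```

```text
t 16.6667 [0.5889 0.0245 0.053 ] F [-0.1  1.  -0.7] jaw 2.06 z [ 0.061 -0.133 -0.989] q [-0.08  0.72  1.69 -0.21  0.66  0.05] gap 0.202
n 3061 rms 0.00031998275129444323 pt [0.5876 0.0654 0.0327] dir [-0.018 -0.652  0.758] lean 40.7 azim -91.6
extent along -0.0444 0.0364 ends [ 0.5884  0.0943 -0.0009] [0.5869 0.0416 0.0603]
```

Request:
jog_arm([
  [0,0,-0.3,0,255],
  [0,0,-0.3,0,255],
  [0,0,0,0,255],
])

```text
t: 16.97
tcp_pos: [0.5906, 0.0214, 0.0503]
tool_rot: [0.693, 0.717, -0.028, 0.071]
force: [0.3, 1.6, 0.9]
finger_gap: 0.203
```

```bash
python3 st.py; python3 -c "
from h import *
shot('wrist','w17')"; python3 lean.py w17 246 272 112 225 "[0,-1,1]"
```

```text
t 16.9667 [0.5906 0.0214 0.0503] F [0.3 1.6 0.9] jaw 2.26 z [ 0.064 -0.138 -0.988] q [-0.09  0.73  1.69 -0.22  0.66  0.05] gap 0.203
n 3065 rms 0.00031798742125678167 pt [0.5887 0.0632 0.0326] dir [-0.012 -0.681  0.732] lean 42.9 azim -91.0
extent along -0.0431 0.035 ends [0.5892 0.0925 0.001 ] [0.5883 0.0393 0.0582]
```

Request:
jog_arm([
  [0,0,-0.3,0,255],
  [0,0,-0.2,0,255],
  [0,0,0,0,255],
])

```text
t: 17.27
tcp_pos: [0.5916, 0.0193, 0.0486]
tool_rot: [0.692, 0.718, -0.028, 0.074]
force: [-1.3, 1.1, 2.3]
finger_gap: 0.203
```

```bash
python3 st.py; python3 -c "
from h import *
shot('wrist','w18')"; python3 lean.py w18 246 272 112 225 "[0,-1,1]"
```

```text
t 17.2667 [0.5916 0.0193 0.0486] F [-1.3  1.1  2.3] jaw 2.39 z [ 0.067 -0.142 -0.988] q [-0.09  0.73  1.69 -0.23  0.65  0.05] gap 0.203
n 3065 rms 0.00031750661330930477 pt [0.5896 0.0616 0.0325] dir [-0.008 -0.701  0.713] lean 44.5 azim -90.7
extent along -0.0425 0.034 ends [0.5899 0.0914 0.0022] [0.5893 0.0378 0.0568]
```

Close. One slight further press, then I'll lift.

Request:
jog_arm([
  [0,0,-0.2,0,255],
  [0,0,0,0,255],
  [0,0,0.8,0,255],
  [0,0,1.5,0,255],
  [0,0,2,0,255],
  [0,0,2,0,255],
  [0,0,2,0,255],
  [0,0,1,0,255],
  [0,0,0,0,255],
])

```text
t: 18.07
tcp_pos: [0.5914, 0.0205, 0.1431]
tool_rot: [0.691, 0.719, -0.028, 0.073]
force: [0.5, 0.5, -1.5]
finger_gap: 0.199
```

```bash
python3 st.py; python3 -c "
from h import *
shot('wrist','w19')"; python3 lean.py w19 246 272 112 225 "[0,-1,1]"
```

```text
t 18.0667 [0.5914 0.0205 0.1431] F [ 0.5  0.5 -1.5] jaw 2.51 z [ 0.067 -0.141 -0.988] q [-0.09  0.58  1.64 -0.18  0.84 -0.01] gap 0.199
n 3066 rms 0.00032622530019076426 pt [0.5893 0.0626 0.1268] dir [-0.007 -0.698  0.716] lean 44.3 azim -90.6
extent along -0.0364 0.034 ends [0.5896 0.0881 0.1007] [0.5891 0.0389 0.1511]
```

View pics/w19.png

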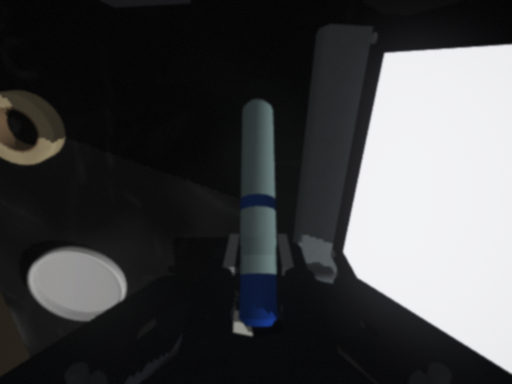

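```bash
python3 - <<'E'
from h import *
w=load("w19"); C=cloud(w); o=np.array([.5893,.0626,.1268]); d=np.array([-.007,-.698,.716])
for y in range(96,112,2): print(y,((C[y,258]-o)@d).round(4),C[y,258].round(3))
# cap/glass boundary (22 mm below top) and cap end
hsv=cv2.cvtColor(w["img"],cv2.COLOR_RGB2HSV)
for y in range(266,284,2): print(y,hsv[y,258],((C[y,258]-o)@d).round(4))
E
```

```text
96 -0.11 [ 0.597  0.087 -0.003]
98 -0.1081 [ 0.597  0.086 -0.002]
100 -0.0385 [0.59  0.096 0.106]
102 -0.0378 [0.59  0.095 0.106]
104 -0.0364 [0.59  0.094 0.107]
106 -0.0341 [0.59  0.093 0.109]
108 -0.0331 [0.59  0.092 0.11 ]
110 -0.0318 [0.59  0.091 0.11 ]
266 [92 44 87] 0.0528
268 [90 39 86] 0.0536
270 [92 39 86] 0.0545
272 [99 55 79] 0.0553
274 [110 153  55] 0.0562
276 [111 186  52] 0.0571
278 [111 191  52] 0.0579
280 [112 191  52] 0.0588
282 [112 186  52] 0.0597
```

```bash
python3 - <<'E'
from h import *
t=load("top0"); C=cloud(t)
for v in (85,92,96,100,104): print(v,C[v,180].round(3),C[v,300].round(3))
w=load("w13"); C=cloud(w)
for u,v in [(330,60),(323,130),(430,80),(420,230),(445,100),(425,200)]: print(u,v,C[v,u].round(3), w["img"][v,u])
E
```

```text
85 [0.823 0.2   0.215] [ 0.843 -0.18   0.197]
92 [0.807 0.202 0.195] [ 0.818 -0.18   0.2  ]
96 [0.861 0.228 0.005] [ 0.808 -0.181  0.191]
100 [0.846 0.227 0.006] [ 0.864 -0.208 -0.006]
104 [0.831 0.227 0.005] [ 0.846 -0.207  0.003]
330 60 [0.675 0.13  0.03 ] [36 38 39]
323 130 [0.672 0.048 0.03 ] [51 53 55]
430 80 [0.671 0.117 0.246] [22 22 23]
420 230 [0.68  0.033 0.251] [90 88 86]
445 100 [0.679 0.107 0.249] [67 67 65]
425 200 [0.679 0.053 0.252] [77 76 73]
```

Request:
jog_arm([
  [0.5,-0.1,0.3,0,255],
  [0.6,-0.1,0.3,0,255],
  [0.5,-0.1,0.2,0,255],
  [0.3,-0.1,0.2,0,255],
  [0.2,0,0,0,255],
  [0,0,0,0,255],
  [0,0,0,0,255],
])

```text
t: 18.7
tcp_pos: [0.6105, 0.0163, 0.1473]
tool_rot: [0.691, 0.719, -0.032, 0.068]
force: [-0.4, 0.5, -0.9]
finger_gap: 0.201
```

```bash
cat > ctr.py <<'E'
from h import *
import sys,subprocess
n=sys.argv[1]; shot('wrist',n)
out=subprocess.run(["python3","lean.py",n,"246","272","112","225","[0,-1,1]"],capture_output=True,text=True).stdout; print(out)
import re
g=lambda k:np.array([float(x) for x in re.search(k+r" \[([^\]]*)\]",out).group(1).split()])
o,d=g("pt"),g("dir"); w=load(n); C=cloud(w); hsv=cv2.cvtColor(w["img"],cv2.COLOR_RGB2HSV)
y=next(y for y in range(255,300) if hsv[y,258,1]>100 and hsv[y,258,0]>100)
s=(C[y-1,258]-o)@d; print("cap row",y,"centre",(o+d*(s-.038)).round(4))
E
python3 st.py; python3 ctr.py w20
```

```text
t 18.7 [0.6105 0.0163 0.1473] F [-0.4  0.5 -0.9] jaw 2.45 z [ 0.053 -0.14  -0.989] q [-0.09  0.6   1.58 -0.17  0.9  -0.03] gap 0.201
n 3063 rms 0.0003148491224429263 pt [0.6083 0.0585 0.131 ] dir [ 0.002 -0.698  0.716] lean 44.3 azim -89.9
extent along -0.0359 0.034 ends [0.6082 0.0836 0.1053] [0.6083 0.0348 0.1554]

cap row 274 centre [0.6083 0.046  0.1438]
```

Request:
jog_arm([
  [0.5,-0.05,0.4,0,255],
  [0.5,-0.05,0.3,0,255],
  [0.2,0,0.1,0,255],
  [0,0,0,0,255],
  [0,0,0,0,255],
  [0,0,0,0,255],
], squeeze=30)

```text
t: 19.25
tcp_pos: [0.6072, 0.0169, 0.1494]
tool_rot: [0.691, 0.719, -0.044, 0.054]
force: [-0.9, -0.8, -1.0]
finger_gap: 0.2
```

```bash
python3 st.py; python3 ctr.py w21;  python3 -c "
from h import *
shot('scene','s21')
shot('top','t21')
s=load('s21');cv2.imwrite('pics/s21c.png',cv2.resize(s['img'][70:230,190:350],None,fx=4.5,fy=3.7)[:,:,::-1])
s=load('t21');cv2.imwrite('pics/t21c.png',cv2.resize(s['img'][85:250,130:370],None,fx=3.3,fy=3.3)[:,:,::-1])"
```

```text
t 19.25 [0.6072 0.0169 0.1494] F [-0.9 -0.8 -1. ] jaw 2.32 z [ 0.017 -0.137 -0.99 ] q [-0.09  0.61  1.56 -0.17  0.95 -0.03] gap 0.2
n 3068 rms 0.0003180903325563264 pt [0.6046 0.0592 0.1334] dir [ 0.026 -0.701  0.712] lean 44.6 azim -87.9
extent along -0.037 0.034 ends [0.6036 0.0851 0.107 ] [0.6055 0.0354 0.1575]

cap row 274 centre [0.6051 0.0467 0.1461]
```

View pics/s21c.png

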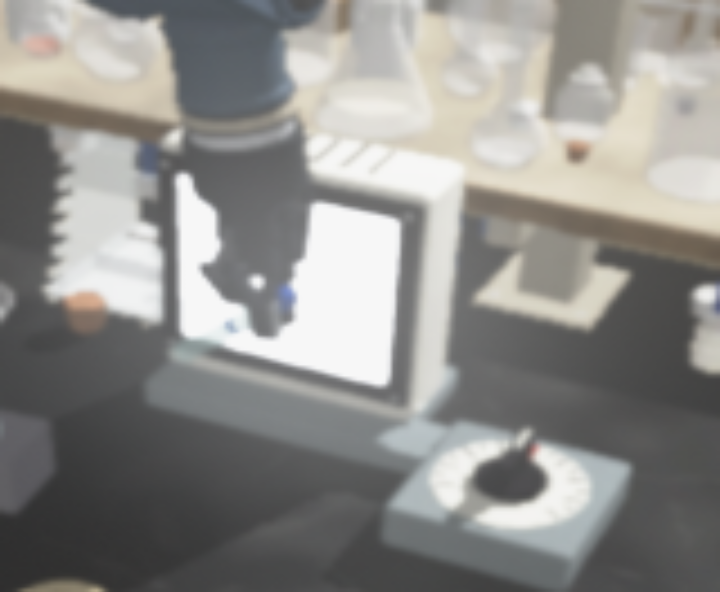

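View pics/t21c.png

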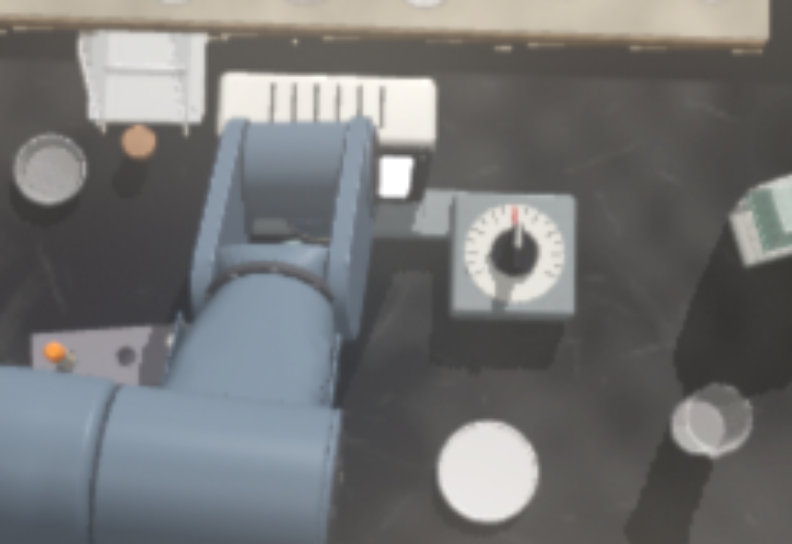

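View pics/w21.png

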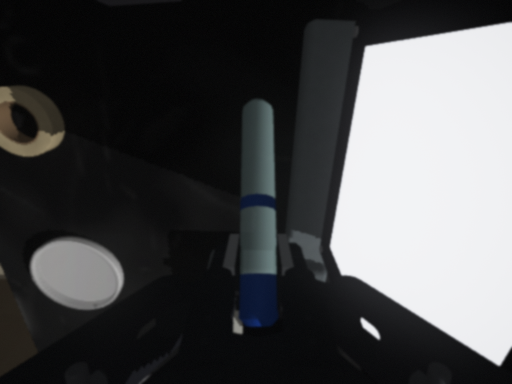

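```bash
python3 - <<'E'
from h import *
d=load("s21"); C=cloud(d); print(d["K"][0,0])
s=sense(); print(s["tau"].round(2), s["force"].round(2), s["ft_torque"].round(2))
for z in np.arange(.17,.40,.02):
    m=(abs(C[...,2]-z)<.008)&(C[...,0]>.4)&(C[...,0]<.665)&(abs(C[...,1]-.03)<.09)
    P=C[m]; 
    if len(P): print(z.round(2),len(P),"y",P[:,1].min().round(3),P[:,1].max().round(3),"x",P[:,0].min().round(3),np.percentile(P[:,0],98).round(3))
E
```

```text
390.67293431653854
[-3.000e-02 -4.512e+01 -1.552e+01 -4.200e-01 -3.300e-01 -0.000e+00] [-0.88  0.04 -0.08] [ 0.03  0.19 -0.07]
0.17 49 y 0.007 0.044 x 0.583 0.62
0.19 64 y -0.002 0.03 x 0.568 0.628
0.21 82 y 0.007 0.036 x 0.556 0.647
0.23 114 y 0.009 0.037 x 0.542 0.658
0.25 149 y 0.008 0.039 x 0.541 0.661
0.27 58 y 0.018 0.063 x 0.562 0.594
0.29 144 y -0.004 0.064 x 0.565 0.609
0.31 160 y -0.002 0.077 x 0.565 0.613
0.33 161 y 0.001 0.067 x 0.567 0.622
0.35 157 y 0.007 0.069 x 0.566 0.611
0.37 154 y 0.009 0.075 x 0.567 0.608
0.39 152 y 0.014 0.075 x 0.567 0.613
```

The last push did not advance in x, and the scene depth puts the gripper's knuckles at the housing face (about x=0.67). I'll back off to leave a clear gap and trim yaw and height.

Request:
jog_arm([
  [-0.5,0,0,0,255],
  [-0.4,-0.1,0.2,-1,255],
  [0,0,0.1,-0.5,255],
  [0,0,0,0,255],
  [0,0,0,0,255],
])

```text
t: 19.82
tcp_pos: [0.5994, 0.0156, 0.1538]
tool_rot: [0.702, 0.709, -0.043, 0.055]
force: [0.6, -0.1, -0.5]
finger_gap: 0.199
```

```bash
python3 st.py; python3 ctr.py w22;  python3 - <<'E'
from h import *
shot('scene','s22'); d=load('s22'); C=cloud(d)
for z in np.arange(.21,.28,.01):
    m=(abs(C[...,2]-z)<.006)&(C[...,0]>.4)&(C[...,0]<.668)&(abs(C[...,1]-.03)<.09)
    P=C[m]; print(z.round(2),len(P),"x",P[:,0].min().round(3),P[:,0].max().round(3))
E
```

```text
t 19.8167 [0.5994 0.0156 0.1538] F [ 0.6 -0.1 -0.5] jaw 0.67 z [ 0.019 -0.138 -0.99 ] q [-0.09  0.59  1.58 -0.17  0.95 -0.01] gap 0.199
n 3068 rms 0.0003236506771234431 pt [0.598  0.0579 0.1377] dir [ 0.002 -0.701  0.713] lean 44.5 azim -89.8
extent along -0.0366 0.0339 ends [0.598  0.0836 0.1116] [0.5981 0.0341 0.1619]

cap row 274 centre [0.598  0.0454 0.1504]
0.21 72 x 0.553 0.668
0.22 78 x 0.545 0.645
0.23 98 x 0.538 0.666
0.24 102 x 0.531 0.668
0.25 129 x 0.531 0.668
0.26 102 x 0.545 0.657
0.27 62 x 0.554 0.614
0.28 40 x 0.556 0.579
```

Request:
jog_arm([
  [0,0,0,0,255],
  [0,0,0,0,255],
  [0,0,0,0,255],
  [0,0,0,0,255],
  [0,0,0,0,255],
  [0,0,0,0,255],
])

```text
t: 20.42
tcp_pos: [0.6, 0.0156, 0.1536]
tool_rot: [0.702, 0.709, -0.042, 0.056]
force: [-0.4, 0.3, -0.5]
finger_gap: 0.199
```

```bash
python3 st.py; python3 ctr.py w23; python3 -c "
from h import *
s=shot('scene','s23');cv2.imwrite('pics/s23c.png',cv2.resize(s['img'][80:240,130:340],None,fx=3.8,fy=3.7,interpolation=cv2.INTER_CUBIC)[:,:,::-1])"
```

```text
t 20.4167 [0.6    0.0156 0.1536] F [-0.4  0.3 -0.5] jaw 0.68 z [ 0.019 -0.138 -0.99 ] q [-0.09  0.59  1.58 -0.17  0.95 -0.01] gap 0.199
n 3071 rms 0.00031146664698326366 pt [0.5986 0.0579 0.1376] dir [ 0.002 -0.701  0.713] lean 44.5 azim -89.8
extent along -0.0363 0.034 ends [0.5986 0.0833 0.1117] [0.5987 0.0341 0.1618]

cap row 274 centre [0.5986 0.0455 0.1502]
```

View pics/s23c.png

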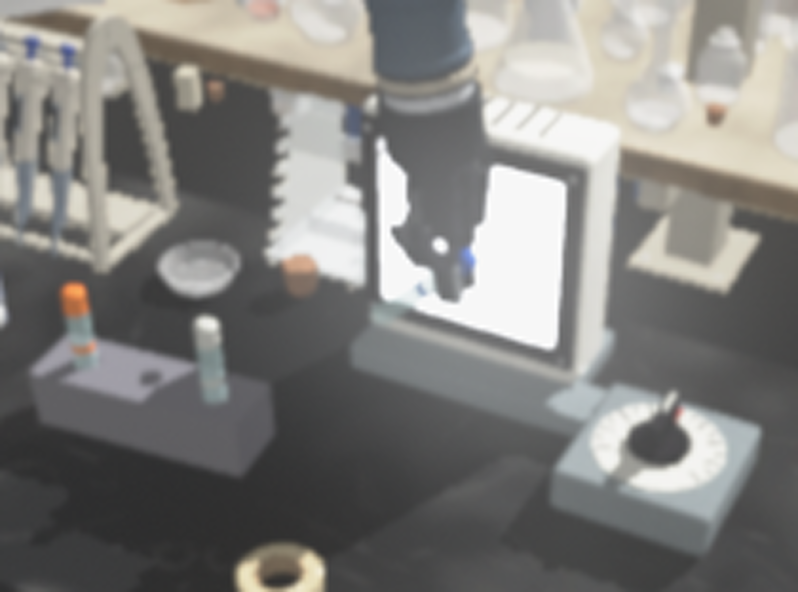

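The scene crop shows the tube held in front of the window, with its cap at (467,258), leaning right. The orange and white tubes are still in the rack, the knob pointer is toward the red mark at (672,405), and nothing has been disturbed. The pose is steady, so I'm handing in.

```bash
python3 -c "
from h import *
print(sign_off())"; python3 st.py
```

```text
the job is handed in; nothing more can be done
None
the job is handed in; nothing more can be done
```

I turned the knob to zero and let go, drew the blue tube out of the rack, and finished holding it in front of the window. The job was handed in at about 20.5 s.

- **Knob:** the pointer measured within about 0.3° of the red zero mark after I released it. A fit to the white line read -2.5°, but it looked noisy. The bar outline and a check of the pointer's own pixels both gave about 0°. Later pictures still showed the pointer on the mark.
- **Leaning the tube:** the arm can only turn about the vertical. I pivoted the tube in the grip, pushing it against the rack's front edge and then trimming it with a light press of its foot on the bench (2 to 3 N).
- **Final pose:** the tube leans 44.5°, cap up and to the right, in a plane within about 0.2° of the window. Its centre is within about 1 mm of the window's middle sideways and in height, and about 72 mm in front of it. It stayed still over the last 0.6 s.
- **Contact with the viewer:** while moving in, the gripper's knuckles stopped the arm at the front of the viewer housing, almost certainly touching it. Afterwards the wrist force read only about 1 N. I backed off 8 mm, which leaves an estimated 6 to 8 mm of clearance. I estimated that gap from depth readings and could not see it directly.
- **Other things:** the orange and white tubes are still in the rack. The tape roll is in place in the last picture; the beaker and dish were in place in the last views that showed them.

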